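# Clamp the sample bottle in the bottle mixer

### The arm

A 6-joint arm with a two-finger parallel gripper is mounted at the origin on a cart in front of the work surface, level with it; the furniture and walls round the work are solid. World frame = base frame: x ahead of the robot, y to its left, z up, the work surface at z = 0. Lengths are in mm, angles in rad, forces in N, time in s.
With the tool pointing down it reaches from about 225 to 875 mm from the base axis. Payload 3.4 kg.
Tool frame: the origin (TCP) lies at the very end of the fingers, on their centre line; the grasp point (between the pads) lies 19 mm behind it; z points along the fingers, y is the line along which they close (so a half turn about z gives the same grasp; the last joint's range is limited). The gripper opens to 85 mm and grips with 20 to 120 N. Pads are 22 mm wide; open, the fingers measure 114 mm over their backs; the gripper's body (76 mm by 85 mm) begins 54 mm behind the grasp point. The pads swing forward as they close: fully open they stand 13 mm farther back than shut.
Start: joints at [1.208, 0.276, 1.505, -0, 1.361, -0.121], TCP at [137.699, 558.303, 231.328] pointing down, gripper open.
Joint ranges: [-2.89, 2.89], [-0.75, 2.08], [0.22, 2.7], [-1.18, 4.32], [0.11, 2.71], [-2.7, 2.7]. Speed limits (rad/s): [2.57, 2.57, 3.14, 3.14, 3.14, 3.14].

### API

Orientations are given as [roll, pitch, yaw] about the fixed x, y, z axes, in that order (R = Rz(yaw) Ry(pitch) Rx(roll)).
In Python, from workcell import ctrl gives the robot as it stands.
- The arm moves only by the tool drive_tool, never from a script. Its argument "series" is a list of rows, each an object with "linear": the shift along the tool's x, y, z in cm, a list of three; "spin": the turn about the tool's z in degrees; "claw": the opening, from -1 (shut) to 1 (fully open). A call has exactly 5 rows; each row is the pose to reach, as a shift and turn from the pose commanded when the call began, along the tool's axes at that moment; what a row does not reach only later rows make up. A row lasts 1/8 s, in which the tool goes at most 62.5 mm and 10.7 degrees, less where a joint would pass 70% of its speed; a pose out of reach is approached as far as the arm can. A call with a gripper value outside its range is refused whole. The fingers move at their own pace and stop on an object; "squeeze" is the grip in N (left out, the last holds). Time passes only in rows, so rows that repeat a pose let the fingers close, or fill a call up. It gives the time, the measured TCP pose, the force, the opening and the grip force at its end, in the units of the state.
- ctrl.read_state(): the state, without advancing time (a new reading comes with each control period).
- ctrl.snapshot(name): name is "side" or "top" or "wrist"; returns the picture (400x640x3 uint8, red, green, blue); there is no depth.
- ctrl.calibration(name): a dict with "intrinsics" (3x3 intrinsics, pixels), "k1" (the pictures are not rectified: a ray, as slopes to the right and down, at radius r is drawn at 1 + k1 r^2 times it, then the intrinsics apply), "R" (3x3) and "t" (3): a world point X has camera coordinates R X + t. Camera axes: x right, y down, z forward; pixel columns grow to the right and rows downward; lengths in mm; the calibration is good to about 2 mm. A picture is of the moment at which its call begins: read the wrist's pose just before it. calibration takes no time and is no camera call; for the wrist camera it gives the pose at the moment of the call.
- ctrl.hand_in(): hands the job in; it is judged then, once.
Trained networks look in the newest picture that a camera, given by its name, has taken for a name from the list of things; names that differ only in an ending like _2 or _b are one class to them, and where a whole thing is asked for, a point or a joint stands for the part that bears it (a point fixed in the world has none). Each returns a list of dicts, best first, with "confidence" (0 to 1); they miss things now and then, are a little off and sometimes report something else, mostly with a low value. They report only what shows in the picture. A call takes as long as a camera call. They do not tell look-alikes from the thing itself.
- ctrl.silhouettes(camera, target): "pixels" (400x640 bool, what is visible of it) and "extent" ([left, top, right, bottom] in pixels, round what is visible of it).
The state is a dict: "t": time; "joint_pos": joint angles; "joint_velocities": joint speeds; "tau": joint torques, N m; "tool_pos": TCP position; "eef_rot": TCP orientation; "ft_force": force on the tool from outside, world axes, zero at the start; "ft_torque": the same for the moment, N m; "width": finger opening in mm; "gripper_force": force on a finger pad.
Only numpy, scipy, OpenCV 4.12 (cv2) and the standard library are available. Lean on these libraries where they do the work, as an engineer would, in place of code of your own. Each camera call takes 0.05 s, during which the arm holds its last target. There are 200 camera calls.

### The job

Load the amber bottle with the blue cap into the bottle mixer: stand it upright on the sprung plate in front of the yoke, press it gently all the way down to the plate's stop, slide its neck back through the yoke's slot and let it rise so that its shoulder seats in the round opening. Then swing the keeper arm fully shut across the slot. It is glass, so do not ram it, and leave the other bottles and the vials standing where they are.

Things in the scene. Friction and masses are not known exactly. Their poses are not given: they have to be found in the camera images.
- bottle: amber glass bottle with the BLUE ribbed cap, 116 mm tall, about 0.2 kg. Origin at the centre of its underside, z up its axis. Body 56 mm in diameter to z = 50 mm, shoulder narrowing evenly to the 33 mm neck at z = 66, neck to 84, cap 40 mm in diameter from 84 to 116 mm. Hold it by the cap, fingertips no lower than z = 87 mm, so that they stay above the yoke.
- bottle_orange: like the blue-capped bottle but with an ORANGE cap; leave it alone. Origin at the centre of its underside.
- bottle_white: like the blue-capped bottle but with a WHITE cap; leave it alone. Origin at the centre of its underside.
- vial_a: small white-capped vial, 28 mm in diameter, 65 mm tall, a bystander. Origin at the centre of its underside.
- vial_b: small white-capped vial, 28 mm in diameter, 65 mm tall, a bystander. Origin at the centre of its underside.
- mixer: bottle mixer, fixed: white housing 52 mm high (x -120 to 75, y +-74 mm) carrying an oblong sprung aluminium plate 68 mm wide, x -99 to 33 mm, and at the back a flat steel yoke on two pillars. Origin on the bench under the axis of the yoke's round opening; x points from the yoke's mouth to its back, y to the left seen from the mouth, z up.
- mouth (a point): middle of the yoke's mouth, at x = -36 mm of the mixer, on the underside of the yoke (137 mm up). The yoke is a 6 mm plate, x -36 to 66, y +-50 mm; a slot 38 mm wide, flared to 47 mm at the mouth, leads to the round opening, 47 mm in diameter. The bottle's shoulder fits up into the opening but not the slot, so it passes only while held down. Only the keeper is higher than 152 mm.
- platen (a joint): how far the sprung plate is pressed down (m): 0 free, 0.020 on its stop. About 4 N start it, 11 N hold it on the stop. The plate is polished and guided, it does not tip. Keep well under 50 N on it: the bottle is glass.
- front (a point): point in front of the yoke where the bottle may be set on the plate, x = -68 mm of the mixer, at the plate's lowest possible free height (84 mm up). The plate's screw collar is set differently from job to job and is not measured: its free top and its stop lie 0 to 8 mm higher than this point tells, so feel for the stop.
- seat (a point): where the bottle's origin lies when it is properly seated: on the axis of the round opening, 80 mm up. Its shoulder is then up in the opening, held there by the plate's spring. Axes as the mixer's.
- keeper (a joint): keeper arm, a dark steel bar 80 x 10 x 8 mm on top of the yoke, hinged on the upright axis at x = -28, y = 40 mm of the mixer (left tip of the yoke). 0: shut, lying across the slot and pointing to the mixer's -y, on its stop; pi/2: pointing to the mixer's -x; larger: further round towards +y. It stays where it is left.
- keeper_pin (a point): middle of the orange thumb pin near the keeper's free end, 73 mm from the hinge axis. The pin is 11 mm in diameter (14 mm at its top) and stands from 151 to 179 mm up; this point is 165 mm up. Push it round the hinge to shut the keeper.
Things that resemble listed ones, but are neither listed nor needed, are in the scene too. What is shaped like the bottle but turquoise is not meant.

How it is judged:
By the outcome, as a careful person would: the job done as asked, in the order asked, and still so for the second after the job is handed in, with the robot touching nothing.
It also fails if it takes over 67 s, if anything falls off the work surface, if the arm or the gripper's body presses on something with over 40 N, if the wrist force passes 120 N, or if a joint passes its speed limit or range.

## Working session

There is one attempt and no reset: what is moved stays moved. The work goes in short steps, Python scripts to look and compute and a tool call to move; the robot and the scene stay as the last step left them, time stands still between calls to the robot, and variables do not carry over. Pictures are saved under pics/ and viewed, at most 10 in all, crops included, and the job is handed in when it is done.

Besides the shell and the picture viewer there is one more tool, called after "Request:" by a JSON object that holds its "name" and its "arguments", one argument or row to a line. drive_tool: Moves the arm, as the interface text tells. Its arguments: {"type":"object","properties":{"series":{"type":"array","items":{"type":"object","properties":{"linear":{"type":"array","items":{"type":"number"}},"spin":{"type":"number"},"claw":{"type":"number"}}}},"squeeze":{"type":"number"}},"required":["series"]}

```bash
ls; mkdir -p pics
cat > h.py <<'E'
import numpy as np, cv2
from workcell import ctrl
def save(im,n): cv2.imwrite('pics/'+n+'.png',im[:,:,::-1])
def ray(cal,u,v):
    K=np.array(cal['intrinsics']);R=np.array(cal['R']);t=np.array(cal['t'])
    d=np.array([(u-K[0,2])/K[0,0],(v-K[1,2])/K[1,1]]);s=d.copy()
    for _ in range(20): s=d/(1+cal['k1']*(s@s))
    r=R.T@np.array([s[0],s[1],1]);return -R.T@t,r/np.linalg.norm(r)
def atz(cal,u,v,z):
    c,r=ray(cal,u,v);return c+r*(z-c[2])/r[2]
def proj(cal,X):
    K=np.array(cal['intrinsics']);p=np.array(cal['R'])@np.asarray(X,float)+np.array(cal['t'])
    s=p[:2]/p[2];s=s*(1+cal['k1']*(s@s));return K[0,0]*s[0]+K[0,2],K[1,1]*s[1]+K[1,2]
E
python3 - <<'E'
from h import *
st=ctrl.read_state();print(st)
a=ctrl.snapshot('top');save(a,'top0')
b=ctrl.snapshot('side');save(b,'side0')
for c in('top','side'):
  cal=ctrl.calibration(c);print(c,cal)
  for n in('bottle','mixer','keeper','keeper_pin','vial_a','bottle_orange'):
    print(n,[(round(d['confidence'],2),np.round(d['extent'])) for d in ctrl.silhouettes(c,n)])
E
```

```text
pics
{'t': 0.0, 'joint_pos': array([ 1.20799856e+00,  2.76601212e-01,  1.50612560e+00, -2.28080056e-05,
        1.36067572e+00, -1.21048786e-01]), 'joint_velocities': array([ 1.32732267e-04,  1.10043162e-05, -1.23030881e-03, -1.28249605e-03,
       -1.25114778e-03, -3.19212202e-05]), 'tau': array([-1.48999352e-03, -4.16772687e+01, -2.45804375e+01, -1.97691552e-04,
        1.07876028e-02, -5.88778306e-06]), 'tool_pos': array([137.51140624, 557.7830271 , 230.43915422]), 'eef_rot': array([-3.13979333e+00, -1.96413942e-04,  2.89984828e+00]), 'ft_force': array([ 0.44673115,  0.28311065, -0.69659285]), 'ft_torque': array([-0.02636095, -0.044301  , -0.06152395]), 'gripper_force': 0.0, 'width': 85.95682386068131}
top {'intrinsics': array([[408.33630455,   0.        , 324.89518033],
       [  0.        , 408.33630455, 193.69631486],
       [  0.        ,   0.        ,   1.        ]]), 'k1': 0.016062198256181135, 'R': array([[ 0.00523334, -0.99998336,  0.00242617],
       [-0.98009774, -0.00561072, -0.19843625],
       [ 0.19844657, -0.0013394 , -0.98011079]]), 't': array([ -14.34173103,  557.
[... 430 characters left out ...]
21937732, 201.79188124],
       [  0.        ,   0.        ,   1.        ]]), 'k1': -0.002430095692586305, 'R': array([[ 0.84662517, -0.53215789, -0.00581361],
       [-0.32250385, -0.5043297 , -0.80102611],
       [ 0.42334039,  0.68004377, -0.59860119]]), 't': array([-488.64968725,  273.72582383,  996.51010968])}
bottle [(0.84, array([225., 204., 248., 256.])), (0.56, array([260., 186., 277., 231.]))]
mixer [(0.72, array([337., 246., 453., 332.]))]
keeper [(0.76, array([352., 244., 392., 264.]))]
keeper_pin [(0.9, array([347., 241., 394., 263.]))]
vial_a [(0.7, array([330., 184., 338., 197.])), (0.52, array([329., 197., 338., 221.]))]
bottle_orange [(0.71, array([262., 157., 286., 202.]))]
```

Run:
```python
import cv2
a=cv2.imread('pics/top0.png');b=cv2.imread('pics/side0.png')
cv2.imwrite('pics/c1.png',cv2.resize(a[130:280,220:480],(780,450),interpolation=cv2.INTER_CUBIC))
cv2.imwrite('pics/c2.png',cv2.resize(b[140:350,200:480],(800,600),interpolation=cv2.INTER_CUBIC))
```

```text
(no output)
```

View pics/c1.png

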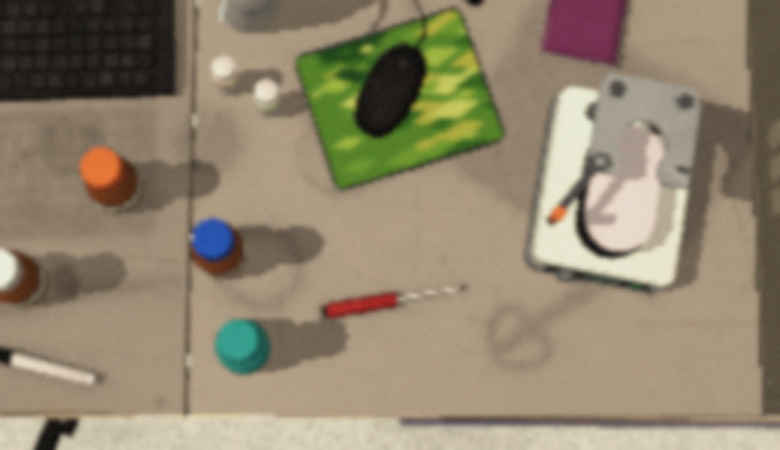

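View pics/c2.png

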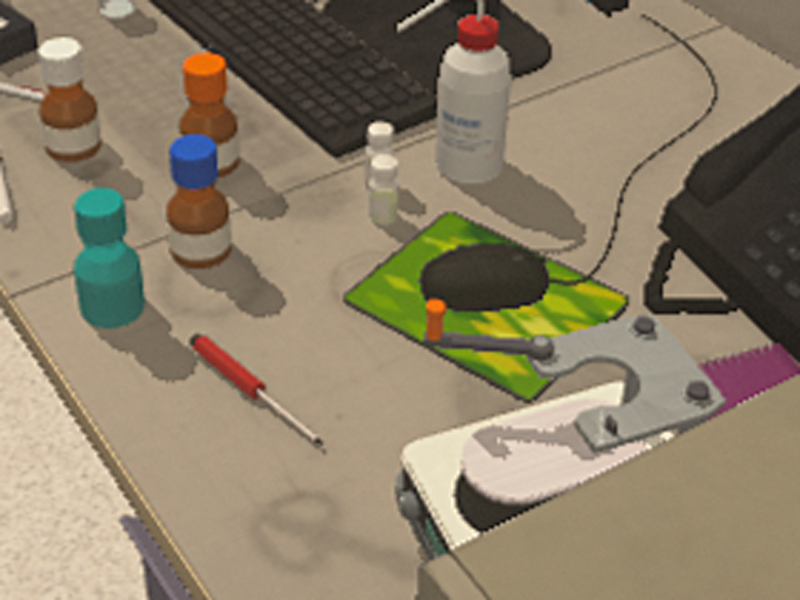

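The top crop shows the blue cap top near full-image pixel (291,210), with the mixer at (394–455, 155–227), its mouth facing the robot and slightly rotated. In both views the keeper is open, with its pin towards -x and +y. The turquoise decoy stands next to the bottle.

Run:
```python
from h import *
from scipy.optimize import least_squares
T=ctrl.calibration('top');S=ctrl.calibration('side')
tp=lambda u,v:(220+u/3-.3,130+v/3-.3)
sp=lambda u,v:(200+u*.35-.3,140+v*.35-.3)
def tri(a,b):
    (c1,r1),(c2,r2)=ray(T,*a),ray(S,*b)
    s=np.linalg.lstsq(np.c_[r1,-r2],c2-c1,rcond=None)[0]
    p,q=c1+s[0]*r1,c2+s[1]*r2;return np.round((p+q)/2,1),round(np.linalg.norm(p-q),1)
print('capT',tri(tp(213,240),sp(194,150)), atz(T,*tp(213,240),116))
for n,a,b in(('orange',(101,168),(205,67)),('hinge',(600,161),(542,346)),('sc1',(617,88),(643,324)),('sc2',(685,101),(698,389)),('pin',(557,215),(436,306)),('tur',(243,346),(101,204)),('vial',(223,70),(380,130)),('vial2',(266,93),(384,163)),('redb',(0,0),(478,35)),('white',(0,270),(61,48))): print(n,tri(tp(*a),sp(*b)))
# caps via mask in both
for c,cal in(('top',T),('side',S)):
    im=cv2.imread(f'pics/{c}0.png');h=cv2.cvtColor(im,cv2.COLOR_BGR2HSV)
    m=cv2.inRange(h,(105,150,60),(125,255,255));n,l,s,ce=cv2.connectedComponentsWithStats(m);k=1+s[1:,4].argmax();print(c,s[k],ce[k])
    x,y,w,hh,_=s[k]
    print(atz(cal,x+(w-1)/2,ce[k][1],112))
```

```text
capT (array([497.2,  90.2, 113.9]), np.float64(1.3)) [496.18907425  90.29013624 116.        ]
orange (array([569.5, 204.8, 112.6]), np.float64(0.2))
hinge (array([ 569.8, -288. ,  150.7]), np.float64(2.1))
sc1 (array([ 643.9, -307.8,  149.8]), np.float64(2.7))
sc2 (array([ 631.1, -374.3,  149.9]), np.float64(2.2))
pin (array([ 512.6, -239.7,  177.6]), np.float64(1.2))
tur (array([393.8,  57.8, 119.3]), np.float64(4.7))
vial (array([688.4,  87.6,  64.5]), np.float64(1.6))
vial2 (array([662.7,  41.7,  64.9]), np.float64(0.4))
redb (array([868.4, 307. , -13.5]), np.float64(171.0))
white (array([465.1, 298.4, 119.6]), np.float64(1.0))
top [285 204  12  12 122] [290.58196721 209.56557377]
[497.23809712  91.22857995 112.        ]
side [583 323  57  68 476] [613.46008403 356.68067227]
[ 763.27477949 -637.85012065  112.        ]
```

```bash
cat >> h.py <<'E'
def go(x,y,z,yaw,st=None):
    st=st or ctrl.read_state();p=st['tool_pos'];w=st['eef_rot'][2];d=np.array([x,y,z])-p
    c,s=np.cos(w),np.sin(w);dy=(w-yaw+np.pi)%(2*np.pi)-np.pi
    print('lin cm',np.round([(c*d[0]+s*d[1])/10,(s*d[0]-c*d[1])/10,-d[2]/10],2),'spin',round(np.degrees(dy),1))
E
python3 -c "
from h import *
go(480,90,240,1.39)"
```

```text
lin cm [-44.45 -37.27  -0.86] spin 86.5
```

Request:
{"name": "drive_tool", "arguments": {
  "series": [
    {"linear":[-44.4,-37.3,-0.9],"spin":86.5,"claw":1},
    {"linear":[-44.4,-37.3,-0.9],"spin":86.5,"claw":1},
    {"linear":[-44.4,-37.3,-0.9],"spin":86.5,"claw":1},
    {"linear":[-44.4,-37.3,-0.9],"spin":86.5,"claw":1},
    {"linear":[-44.4,-37.3,-0.9],"spin":86.5,"claw":1}
  ],
  "squeeze": 40
}}

```text
t: 1.32
tool_pos: [322.9, 304.3, 236.5]
eef_rot: [3.14, -0.0, 1.957]
ft_force: [1.3, 0.5, 0.3]
width: 85.5
gripper_force: 0.0
```

```bash
python3 -c "
from h import *
go(480,90,240,1.39)"
```

```text
lin cm [-25.77   6.49  -0.35] spin 32.5
```

Request:
{"name": "drive_tool", "arguments": {
  "series": [
    {"linear":[-25.8,6.5,-0.4],"spin":32.5,"claw":1},
    {"linear":[-25.8,6.5,-0.4],"spin":32.5,"claw":1},
    {"linear":[-25.8,6.5,-0.4],"spin":32.5,"claw":1},
    {"linear":[-25.8,6.5,-0.4],"spin":32.5,"claw":1},
    {"linear":[-25.8,6.5,-0.4],"spin":32.5,"claw":1}
  ]
}}

```text
t: 1.95
tool_pos: [482.5, 89.2, 240.2]
eef_rot: [3.14, 0.001, 1.391]
ft_force: [-0.2, 0.2, -0.1]
width: 85.3
gripper_force: 0.0
```

Run:
```python
from h import *
st=ctrl.read_state();cal=ctrl.calibration('wrist');print(st['t'],st['tool_pos'],st['eef_rot'],cal)
a=ctrl.snapshot('wrist');save(a,'w1')
m=cv2.inRange(cv2.cvtColor(a,cv2.COLOR_RGB2HSV),(105,140,60),(125,255,255));n,l,s,ce=cv2.connectedComponentsWithStats(m);k=1+s[1:,4].argmax();print(s[k],ce[k])
print([(round(d['confidence'],2),np.round(d['extent'])) for d in ctrl.silhouettes('wrist','bottle')])
print(atz(cal,*ce[k],116),proj(cal,[497,90,116]))
```

```text
1.95 [482.51451452  89.2335968  240.16658109] [3.1403477e+00 5.1547980e-04 1.3907131e+00] {'intrinsics': array([[281.42527199,   0.        , 314.19243616],
       [  0.        , 281.42527199, 203.90702755],
       [  0.        ,   0.        ,   1.        ]]), 'k1': -0.002017684952641304, 'R': array([[ 0.98374181, -0.17958522,  0.00109212],
       [-0.17005882, -0.92956844,  0.3270818 ],
       [-0.05772386, -0.32194977, -0.9449954 ]]), 't': array([-459.43685081,  118.97412362,  445.70226683])}
[ 310  164   39   43 1326] [328.61915535 185.20135747]
[(0.88, array([218., 179., 278., 249.])), (0.62, array([244.,   0., 290.,  16.]))]
[499.03414128  97.24270064 116.        ] (np.float64(327.784388743542), np.float64(192.5206880650874))
```

View pics/w1.png

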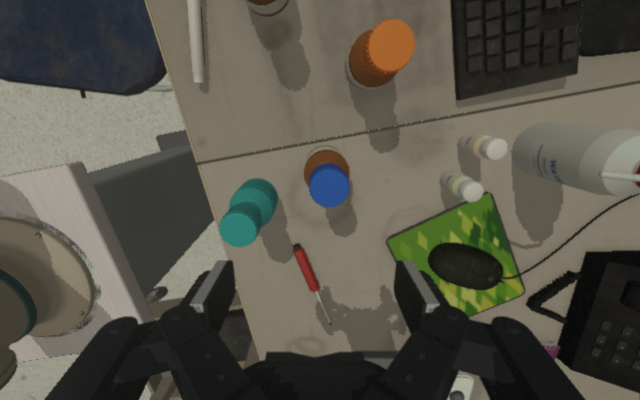

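Wrist view: the blue cap's disc is centred near (330,187), with turquoise at (240,225) and orange at (388,45). I'll move to just above the cap and re-measure.

```bash
python3 -c "
from h import *
cal=ctrl.calibration('wrist');print(atz(cal,329.5,187.5,116),-np.array(cal['R']).T@cal['t'])
go(498,93,135,1.39)"
```

```text
[497.90275115  96.89043762 116.        ] [496.60383243 173.34520997 382.60427517]
lin cm [ 0.49  1.63 10.5 ] spin 0.1
```

Request:
{"name": "drive_tool", "arguments": {
  "series": [
    {"linear":[0.5,1.6,5],"spin":0,"claw":1},
    {"linear":[0.5,1.6,10.5],"spin":0,"claw":1},
    {"linear":[0.5,1.6,10.5],"spin":0,"claw":1},
    {"linear":[0.5,1.6,10.5],"spin":0,"claw":1},
    {"linear":[0.5,1.6,10.5],"spin":0,"claw":1}
  ]
}}

```text
t: 2.68
tool_pos: [498.6, 95.0, 137.7]
eef_rot: [3.137, -0.001, 1.396]
ft_force: [0.3, 0.2, 0.3]
width: 85.7
gripper_force: 0.0
```

Run:
```python
from h import *
st=ctrl.read_state();cal=ctrl.calibration('wrist');print(st['t'],st['tool_pos'],st['eef_rot'])
a=ctrl.snapshot('wrist');save(a,'w2')
m=cv2.inRange(cv2.cvtColor(a,cv2.COLOR_RGB2HSV),(105,140,60),(125,255,255));n,l,s,ce=cv2.connectedComponentsWithStats(m);k=1+s[1:,4].argmax();print(s[k],ce[k])
# fit cap pose: silhouette of cap cylinder hull
ys,xs=np.nonzero(l==k);hull=cv2.convexHull(np.c_[xs,ys].astype(np.int32))
x,y,w,h,_=s[k]
from scipy.optimize import least_squares
th=np.linspace(0,2*np.pi,72)
def f(p):
    P=np.array([proj(cal,[p[0]+20*np.cos(t),p[1]+20*np.sin(t),z]) for z in(84,116) for t in th])
    return [P[:,0].min()-x+.5,P[:,0].max()-(x+w)+.5,P[:,1].max()-(y+h)+.5]
r=least_squares(f,[498,93]);print(r.x,r.fun)
```

```text
2.675 [498.57351307  95.02422949 137.70308002] [ 3.13675100e+00 -1.34282636e-03  1.39593560e+00]
[ 284  202   61   68 3200] [313.96      236.3034375]
[499.14212025  95.21466042] [-0.33030286  0.33157659  0.02815599]
```

View pics/w2.png

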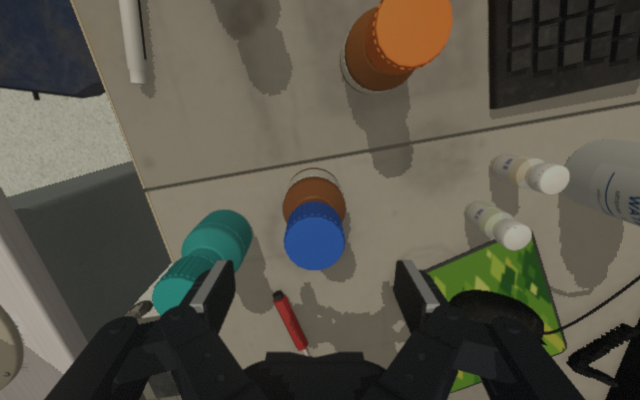

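The blue cap is at (314,236), between the finger planes, and the fit puts it at (499,95). The turquoise bottle is about 20 mm clear of the left finger. I'll descend.

```bash
python3 -c "
from h import *
print(ctrl.read_state()['tool_pos']);go(499,95.2,90,1.39)"
```

```text
[498.44819851  94.80106967 137.4993458 ]
lin cm [0.05 0.05 4.75] spin 0.3
```

Request:
{"name": "drive_tool", "arguments": {
  "series": [
    {"linear":[0,0.05,0],"spin":0,"claw":0.5},
    {"linear":[0,0.05,2.4],"spin":0,"claw":0.5},
    {"linear":[0,0.05,4.7],"spin":0,"claw":0.5},
    {"linear":[0,0.05,4.7],"spin":0,"claw":0.5},
    {"linear":[0,0.05,4.7],"spin":0,"claw":-1}
  ],
  "squeeze": 40
}}

```text
t: 3.35
tool_pos: [498.4, 94.2, 89.1]
eef_rot: [3.14, -0.001, 1.395]
ft_force: [0.0, -0.5, 1.0]
width: 47.2
gripper_force: 0.0
```

Request:
{"name": "drive_tool", "arguments": {
  "series": [
    {"linear":[0,0,0],"spin":0,"claw":-1},
    {"linear":[0,0,0],"spin":0,"claw":-1},
    {"linear":[0,0,0],"spin":0,"claw":-1},
    {"linear":[0,0,0],"spin":0,"claw":-1},
    {"linear":[0,0,0],"spin":0,"claw":-1}
  ]
}}

```text
t: 3.98
tool_pos: [498.6, 94.3, 89.5]
eef_rot: [3.139, -0.001, 1.395]
ft_force: [0.2, 0.1, 7.4]
width: 38.9
gripper_force: 41.0
```

Run:
```python
from h import *
s=ctrl.read_state();print(s['t'],s['tool_pos'],s['eef_rot'],s['width'],s['gripper_force'],s['ft_force'],s['ft_torque'])
```

```text
3.975 [498.62296787  94.33324187  89.49411832] [ 3.13874676e+00 -7.34070081e-04  1.39507426e+00] 38.90614765095084 41.02381110191345 [0.15549365 0.09364504 7.3675854 ] [-0.0021528   0.10066774 -0.03528984]
```

Request:
{"name": "drive_tool", "arguments": {
  "series": [
    {"linear":[0,0,-3],"spin":0,"claw":-1},
    {"linear":[0,0,-8],"spin":0,"claw":-1},
    {"linear":[0,0,-14],"spin":0,"claw":-1},
    {"linear":[-3,1,-19],"spin":0,"claw":-1},
    {"linear":[-8,2,-21],"spin":0,"claw":-1}
  ]
}}

```text
t: 4.6
tool_pos: [504.6, 12.1, 301.6]
eef_rot: [3.135, -0.001, 1.398]
ft_force: [0.4, -0.4, -1.9]
width: 38.6
gripper_force: 41.2
```

Request:
{"name": "drive_tool", "arguments": {
  "series": [
    {"linear":[-6,1.4,0],"spin":0,"claw":-1},
    {"linear":[-12,2.7,0],"spin":0,"claw":-1},
    {"linear":[-18,4,0],"spin":0,"claw":-1},
    {"linear":[-23.4,5.5,0],"spin":0,"claw":-1},
    {"linear":[-23.4,5.5,0],"spin":0,"claw":-1}
  ]
}}

```text
t: 5.22
tool_pos: [516.2, -232.2, 296.9]
eef_rot: [-3.14, 0.001, 1.39]
ft_force: [0.2, 1.0, -1.6]
width: 38.5
gripper_force: 41.1
```

Run:
```python
from h import *
ctrl.snapshot('top')
s=ctrl.read_state();print(s['t'],s['tool_pos'],s['eef_rot'],s['width'],s['gripper_force'],s['ft_force'],s['ft_torque'])
cal=ctrl.calibration('wrist');a=ctrl.snapshot('wrist');save(a,'w3')
np.save('cal3.npy',cal,allow_pickle=True)
```

```text
5.275 [ 515.96300129 -229.53606285  297.13755497] [-3.13978500e+00 -1.06861233e-03  1.39178553e+00] 38.661025969526996 41.06850206851959 [-0.66590029  1.058459   -1.09134554] [ 0.04937311 -0.01660237 -0.03838627]
```

View pics/w3.png

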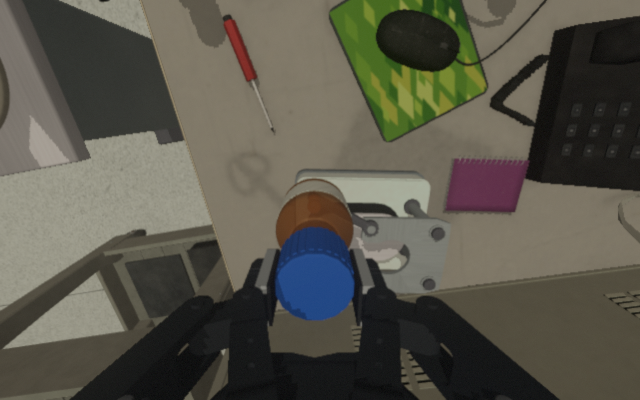

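The held bottle hides the plate; the hinge (369,229) and yoke screws (438,234) and (429,284) are visible. I'll shift left for a free view.

Request:
{"name": "drive_tool", "arguments": {
  "series": [
    {"linear":[-3,-5,0],"spin":0,"claw":-1},
    {"linear":[-6,-10,0],"spin":0,"claw":-1},
    {"linear":[-6,-10,0],"spin":0,"claw":-1},
    {"linear":[-6,-10,0],"spin":0,"claw":-1},
    {"linear":[-6,-10,0],"spin":0,"claw":-1}
  ]
}}

```text
t: 5.95
tool_pos: [408.6, -268.7, 298.2]
eef_rot: [3.141, -0.0, 1.397]
ft_force: [-0.1, -0.0, -1.8]
width: 38.9
gripper_force: 41.6
```

Run:
```python
from h import *
import pickle
s=ctrl.read_state();print(s['t'],s['tool_pos'],s['eef_rot'])
cal=ctrl.calibration('wrist');a=ctrl.snapshot('wrist');save(a,'w4')
pickle.dump(cal,open('cal4.pkl','wb'))
u,v=proj(cal,[590,-333,143]);print(u,v)
x0,y0=int(u)-130,int(v)-100;x0=min(x0,640-240);y0=max(0,min(y0,220));print(x0,y0)
c=a[y0:y0+180,x0:x0+240];save(cv2.resize(c,(800,600),interpolation=cv2.INTER_CUBIC),'w4c')
for n in ('mixer','keeper'):print(n,[(round(d['confidence'],2),np.round(d['extent'])) for d in ctrl.silhouettes('wrist',n)])
```

```text
5.95 [ 408.56925612 -268.68878771  298.20279014] [ 3.14090184e+00 -3.78745280e-04  1.39716944e+00]
480.82953980076996 214.51192682009594
350 114
mixer [(0.67, array([350., 129., 548., 253.]))]
keeper [(0.86, array([401., 137., 475., 186.]))]
```

View pics/w4c.png

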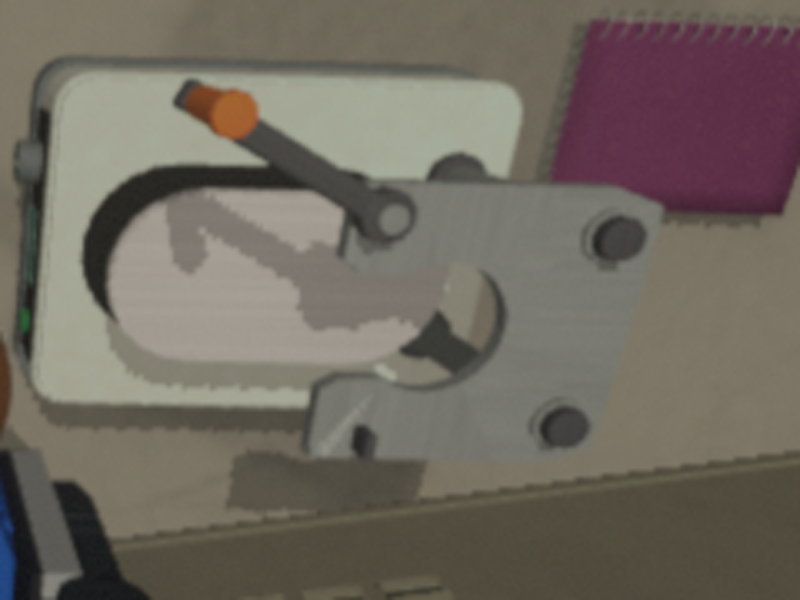

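The free view shows, in crop pixels, the round opening's right edge at (505,315), the hinge at (395,217), the pin at (233,113) and screws at (620,238) and (565,426). I'll fit the mixer pose from its edges.

```bash
cat > fit.py <<'E'
from h import *
import pickle
from scipy.optimize import least_squares
cal=pickle.load(open('cal4.pkl','rb'))
P=lambda u,v,z:atz(cal,350+(u+.5)/3.3333-.5,114+(v+.5)/3.3333-.5,z)[:2]
E=[('y',50,143,[(400,186),(500,187),(600,189)]),('x',66,143,[(655,240),(630,340),(605,430)]),('y',-50,143,[(400,459),(500,459),(560,459)]),
('x',-36,143,[(322,395),(313,440)]),('c',23.5,143,[(505,315),(497,350),(470,376),(440,386),(490,278)]),
('y',74,52,[(120,72),(300,75),(450,79)]),('y',-74,52,[(80,403),(200,405),(290,407)]),('s',0,143,[(620,238),(565,426)])]
def res(p,lab=False):
    c,s=np.cos(p[2]),np.sin(p[2]);out=[]
    for k,val,z,pts in E:
        Q=[(lambda d:np.array([c*d[0]+s*d[1],-s*d[0]+c*d[1]]))(P(u,v,z)-p[:2]) for u,v in pts]
        if k=='x':r=[q[0]-val for q in Q]
        elif k=='y':r=[q[1]-val for q in Q]
        elif k=='c':r=[np.hypot(*q)-val for q in Q]
        else:r=[Q[0][0]-Q[1][0],Q[0][1]+Q[1][1]]
        if lab:print(k,val,np.round(r,1))
        out+=r
    return out
r=least_squares(res,[590,-333,-.18],loss='soft_l1');print(r.x);res(r.x,True)
c,s=np.cos(r.x[2]),np.sin(r.x[2])
for n,u,v,z in(('hinge',395,217,154),('pin',233,113,179)):
    d=P(u,v,z)-r.x[:2];print(n,c*d[0]+s*d[1],-s*d[0]+c*d[1])
E
python3 fit.py; python3 -c "
from h import *
print(ctrl.read_state()['tool_pos'])"
```

```text
[ 5.90260027e+02 -3.29905179e+02 -1.99853422e-01]
y 50 [-1.7 -1.2 -1. ]
x 66 [-1.3  0.6  1.5]
y -50 [-0.2  0.7  1.3]
x -36 [1.  0.9]
c 23.5 [-1.3 -0.3 -0.5 -1.3 -1. ]
y 74 [-0.2  0.5  0.5]
y -74 [0.5 0.9 0.9]
s 0 [ 0.1 -2.8]
hinge -28.817970310133433 40.58260591496557
pin -93.8615956670622 74.6187758098048
[ 408.34580811 -269.07113939  297.90817444]
```

Run:
```python
from h import *
from scipy.optimize import least_squares
import pickle
th=np.linspace(0,2*np.pi,72)
cal=np.load('cal3.npy',allow_pickle=True).item()
tcp=np.array([515.96,-229.54,297.14]);w=1.3918
a=cv2.imread('pics/w3.png');m=cv2.inRange(cv2.cvtColor(a,cv2.COLOR_BGR2HSV),(105,140,60),(125,255,255));n,l,s,ce=cv2.connectedComponentsWithStats(m);k=1+s[1:,4].argmax();x,y,W,H,_=s[k];print(s[k])
def f(p):
    Q=np.array([proj(cal,[tcp[0]+p[0]+20*np.cos(t),tcp[1]+p[1]+20*np.sin(t),tcp[2]+z]) for z in(-5.5,26.5) for t in th])
    return [Q[:,0].min()-x+.5,Q[:,0].max()-(x+W)+.5,Q[:,1].max()-(y+H)+.5]
r=least_squares(f,[0,0]);d=r.x;print(d,r.fun,'tool x',np.cos(w)*d[0]+np.sin(w)*d[1],'tool y',np.sin(w)*d[0]-np.cos(w)*d[1])
go(523.3,-317.8,298,1.376);go(523.3,-317.8,196,1.376)
```

```text
[ 275  228   80   92 5889]
[0.94375561 1.06401806] [-1.19950856  1.19516139  0.14837086] tool x 1.215046277727237 tool y 0.7392371915604232
lin cm [-2.810e+00  1.217e+01 -1.000e-02] spin 1.2
lin cm [-2.81 12.17 10.19] spin 1.2
```

Request:
{"name": "drive_tool", "arguments": {
  "series": [
    {"linear":[-1.4,6,0],"spin":0.6,"claw":-1},
    {"linear":[-2.8,12.2,0],"spin":1.2,"claw":-1},
    {"linear":[-2.8,12.2,3],"spin":1.2,"claw":-1},
    {"linear":[-2.8,12.2,7],"spin":1.2,"claw":-1},
    {"linear":[-2.8,12.2,9.5],"spin":1.2,"claw":-1}
  ]
}}

```text
t: 6.72
tool_pos: [522.7, -317.6, 200.3]
eef_rot: [-3.138, -0.002, 1.375]
ft_force: [-0.1, -1.1, -2.0]
width: 38.6
gripper_force: 41.9
```

Run:
```python
from h import *
ctrl.snapshot('side')
s=ctrl.read_state();print(s['t'],s['tool_pos'],s['eef_rot'],s['ft_force'],s['ft_torque'])
go(523.3,-317.8,186,1.376)
a=ctrl.snapshot('side');save(cv2.resize(a[200:350,320:470],(600,600),interpolation=cv2.INTER_CUBIC),'s2')
```

```text
6.775 [ 521.28725314 -316.53613267  197.23066325] [-3.13338642 -0.0043417   1.37500806] [-1.28161394  0.47186279 -3.75281118] [ 0.03122636  0.00249715 -0.0110516 ]
lin cm [-0.08  0.22  1.12] spin -0.1
```

View pics/s2.png

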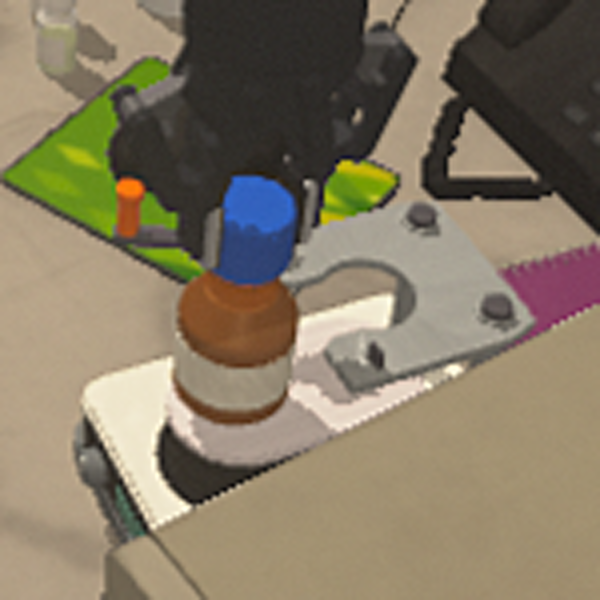

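The bottle hangs upright over the plate in front of the yoke mouth, clear of the pin. I'll feel downwards.

Request:
{"name": "drive_tool", "arguments": {
  "series": [
    {"linear":[0,0.1,0.4],"spin":0,"claw":-1},
    {"linear":[0,0.1,0.8],"spin":0,"claw":-1},
    {"linear":[0,0.1,1.2],"spin":0,"claw":-1},
    {"linear":[0,0.1,1.6],"spin":0,"claw":-1},
    {"linear":[0,0.1,1.6],"spin":0,"claw":-1}
  ]
}}

```text
t: 7.45
tool_pos: [523.5, -318.6, 186.9]
eef_rot: [-3.141, -0.0, 1.374]
ft_force: [0.7, 0.5, -2.3]
width: 39.0
gripper_force: 41.9
```

Request:
{"name": "drive_tool", "arguments": {
  "series": [
    {"linear":[0,0,0.3],"spin":0,"claw":-1},
    {"linear":[0,0,0.6],"spin":0,"claw":-1},
    {"linear":[0,0,0.9],"spin":0,"claw":-1},
    {"linear":[0,0,0.9],"spin":0,"claw":-1},
    {"linear":[0,0,0.9],"spin":0,"claw":-1}
  ]
}}

```text
t: 8.07
tool_pos: [523.7, -318.8, 178.7]
eef_rot: [3.141, 0.0, 1.374]
ft_force: [-1.7, -0.2, 3.4]
width: 38.7
gripper_force: 42.4
```

```bash
cat > rs.py <<'E'
from h import *
c,s=np.cos(-.197),np.sin(-.197)
for i in range(4):
    s_=ctrl.read_state();p=s_['tool_pos'];d=p[:2]-[590,-331]
    print(s_['t'],p.round(1),'mix',np.round([c*d[0]+s*d[1],-s*d[0]+c*d[1]],1),s_['eef_rot'].round(3),'F',s_['ft_force'].round(1),'T',s_['ft_torque'].round(2),s_['width'].round(1))
    if i==0 : ctrl.snapshot('top')
    else: break
E
python3 rs.py
```

```text
Traceback (most recent call last):
  File "rs.py", line 5, in <module>
    print(s_['t'],p.round(1),'mix',np.round([c*d[0]+s*d[1],-s*d[0]+c*d[1]],1),s_['eef_rot'].round(3),'F',s_['ft_force'].round(1),'T',s_['ft_torque'].round(2),s_['width'].round(1))
                                                                                                                                                              ^^^^^^^^^^^^^^^^^
AttributeError: 'float' object has no attribute 'round'
```

Request:
{"name": "drive_tool", "arguments": {
  "series": [
    {"linear":[0,0,0.3],"spin":0,"claw":-1},
    {"linear":[0,0,0.6],"spin":0,"claw":-1},
    {"linear":[0,0,1.0],"spin":0,"claw":-1},
    {"linear":[0,0,1.0],"spin":0,"claw":-1},
    {"linear":[0,0,1.0],"spin":0,"claw":-1}
  ]
}}

```text
t: 8.7
tool_pos: [523.8, -318.9, 168.6]
eef_rot: [3.141, 0.0, 1.374]
ft_force: [-2.1, 0.3, 5.8]
width: 39.1
gripper_force: 42.7
```

Request:
{"name": "drive_tool", "arguments": {
  "series": [
    {"linear":[0,0,0.2],"spin":0,"claw":-1},
    {"linear":[0,0,0.4],"spin":0,"claw":-1},
    {"linear":[0,0,0.5],"spin":0,"claw":-1},
    {"linear":[0,0,0.5],"spin":0,"claw":-1},
    {"linear":[0,0,0.5],"spin":0,"claw":-1}
  ]
}}

```text
t: 9.32
tool_pos: [523.8, -318.9, 164.0]
eef_rot: [3.141, 0.001, 1.374]
ft_force: [-2.1, 0.5, 7.8]
width: 38.6
gripper_force: 42.8
```

```bash
sed -i "s/s_\['width'\].round(1)/round(s_['width'],1)/" rs.py; python3 rs.py
```

```text
9.325 [ 523.8 -318.9  164. ] mix [-67.3  -1.1] [3.141e+00 1.000e-03 1.374e+00] F [-2.1  0.5  7.8] T [0.16 0.46 0.01] 38.6
9.375 [ 523.8 -318.9  164. ] mix [-67.3  -1.1] [3.141e+00 1.000e-03 1.374e+00] F [-2.5  1.   8.5] T [0.17 0.4  0.03] 38.8
```

Request:
{"name": "drive_tool", "arguments": {
  "series": [
    {"linear":[0,0,0.1],"spin":0,"claw":-1},
    {"linear":[0,0,0.2],"spin":0,"claw":-1},
    {"linear":[0,0,0.2],"spin":0,"claw":-1},
    {"linear":[0,0,0.2],"spin":0,"claw":-1},
    {"linear":[0,0,0.2],"spin":0,"claw":-1}
  ]
}}

```text
t: 10.0
tool_pos: [523.8, -318.9, 162.2]
eef_rot: [3.141, 0.001, 1.374]
ft_force: [-2.8, 0.6, 9.8]
width: 38.7
gripper_force: 42.9
```

Request:
{"name": "drive_tool", "arguments": {
  "series": [
    {"linear":[0,0,0.1],"spin":0,"claw":-1},
    {"linear":[0,0,0.15],"spin":0,"claw":-1},
    {"linear":[0,0,0.15],"spin":0,"claw":-1},
    {"linear":[0,0,0.15],"spin":0,"claw":-1},
    {"linear":[0,0,0.15],"spin":0,"claw":-1}
  ]
}}

```text
t: 10.62
tool_pos: [523.8, -318.9, 160.8]
eef_rot: [3.141, 0.001, 1.374]
ft_force: [-2.7, 0.7, 10.4]
width: 38.9
gripper_force: 43.0
```

Request:
{"name": "drive_tool", "arguments": {
  "series": [
    {"linear":[0,0,0.1],"spin":0,"claw":-1},
    {"linear":[0,0,0.15],"spin":0,"claw":-1},
    {"linear":[0,0,0.15],"spin":0,"claw":-1},
    {"linear":[0,0,0.15],"spin":0,"claw":-1},
    {"linear":[0,0,0.15],"spin":0,"claw":-1}
  ]
}}

```text
t: 11.25
tool_pos: [523.8, -319.0, 160.6]
eef_rot: [3.14, 0.001, 1.374]
ft_force: [-3.5, 3.2, 15.1]
width: 39.0
gripper_force: 43.6
```

Request:
{"name": "drive_tool", "arguments": {
  "series": [
    {"linear":[0,0,0.1],"spin":0,"claw":-1},
    {"linear":[0,0,0.15],"spin":0,"claw":-1},
    {"linear":[0,0,0.15],"spin":0,"claw":-1},
    {"linear":[0,0,0.15],"spin":0,"claw":-1},
    {"linear":[0,0,0.15],"spin":0,"claw":-1}
  ]
}}

```text
t: 11.88
tool_pos: [523.7, -319.0, 160.6]
eef_rot: [3.139, 0.002, 1.374]
ft_force: [-5.6, 2.9, 22.4]
width: 38.7
gripper_force: 44.2
```

The stop is felt at TCP z 160.6, where the force rises steeply. I'll ease off slightly and slide towards the slot; tool x is mixer y and tool y is mixer x.

Request:
{"name": "drive_tool", "arguments": {
  "series": [
    {"linear":[0,0,-0.1],"spin":0,"claw":-1},
    {"linear":[0.05,0.5,-0.1],"spin":0,"claw":-1},
    {"linear":[0.08,1,-0.1],"spin":0,"claw":-1},
    {"linear":[0.08,1.5,-0.1],"spin":0,"claw":-1},
    {"linear":[0.08,2,-0.1],"spin":0,"claw":-1}
  ]
}}

```text
t: 12.5
tool_pos: [541.9, -322.4, 160.8]
eef_rot: [-3.14, 0.003, 1.375]
ft_force: [-7.4, 1.8, 19.0]
width: 38.7
gripper_force: 44.3
```

```bash
python3 rs.py
```

```text
12.5 [ 541.9 -322.4  160.8] mix [-48.9  -1. ] [-3.140e+00  3.000e-03  1.375e+00] F [-7.4  1.8 19. ] T [ 0.36  1.61 -0.01] 38.7
12.55 [ 542.7 -322.6  160.8] mix [-48.   -1.1] [-3.141e+00  3.000e-03  1.375e+00] F [-7.5  1.  19.2] T [0.34 1.5  0.03] 38.6
```

Request:
{"name": "drive_tool", "arguments": {
  "series": [
    {"linear":[0.03,0.4,0],"spin":0,"claw":-1},
    {"linear":[0.05,0.8,0],"spin":0,"claw":-1},
    {"linear":[0.08,1.2,0],"spin":0,"claw":-1},
    {"linear":[0.08,1.6,0],"spin":0,"claw":-1},
    {"linear":[0.08,1.6,0],"spin":0,"claw":-1}
  ]
}}

```text
t: 13.18
tool_pos: [558.4, -325.0, 160.8]
eef_rot: [-3.142, 0.003, 1.375]
ft_force: [-6.8, 0.9, 18.0]
width: 38.4
gripper_force: 44.0
```

```bash
python3 rs.py
```

```text
13.175 [ 558.4 -325.   160.8] mix [-32.2  -0.3] [-3.142e+00  3.000e-03  1.375e+00] F [-6.8  0.9 18. ] T [ 0.24  1.31 -0.02] 38.4
13.225 [ 558.4 -325.1  160.8] mix [-32.2  -0.4] [3.141e+00 3.000e-03 1.374e+00] F [-6.4  0.8 18.9] T [0.27 1.33 0.  ] 39.1
```

Request:
{"name": "drive_tool", "arguments": {
  "series": [
    {"linear":[0,0.4,0],"spin":0,"claw":-1},
    {"linear":[0,0.8,0],"spin":0,"claw":-1},
    {"linear":[0,1.2,0],"spin":0,"claw":-1},
    {"linear":[0,1.6,0],"spin":0,"claw":-1},
    {"linear":[0,1.6,0],"spin":0,"claw":-1}
  ]
}}

```text
t: 13.85
tool_pos: [574.1, -328.1, 160.8]
eef_rot: [3.142, 0.003, 1.374]
ft_force: [-6.4, 1.5, 17.3]
width: 38.9
gripper_force: 44.0
```

```bash
python3 rs.py
```

```text
13.85 [ 574.1 -328.1  160.8] mix [-16.2  -0.2] [3.142e+00 3.000e-03 1.374e+00] F [-6.4  1.5 17.3] T [ 0.28  1.24 -0.01] 38.9
13.9 [ 574.1 -328.   160.8] mix [-16.2  -0.2] [3.141e+00 2.000e-03 1.374e+00] F [-7.2  1.4 16.5] T [ 0.25  1.28 -0.01] 38.9
```

Request:
{"name": "drive_tool", "arguments": {
  "series": [
    {"linear":[0,0.4,0],"spin":0,"claw":-1},
    {"linear":[0,0.8,0],"spin":0,"claw":-1},
    {"linear":[0,1.2,0],"spin":0,"claw":-1},
    {"linear":[0,1.6,0],"spin":0,"claw":-1},
    {"linear":[0,1.6,0],"spin":0,"claw":-1}
  ]
}}

```text
t: 14.52
tool_pos: [589.9, -331.2, 160.8]
eef_rot: [3.141, 0.002, 1.374]
ft_force: [-5.7, 0.6, 17.1]
width: 39.1
gripper_force: 43.9
```

```bash
python3 rs.py
```

```text
14.525 [ 589.9 -331.2  160.8] mix [-0.1 -0.2] [3.141e+00 2.000e-03 1.374e+00] F [-5.7  0.6 17.1] T [0.21 1.28 0.03] 39.1
14.575 [ 589.9 -331.1  160.8] mix [-0.1 -0.1] [3.141e+00 2.000e-03 1.374e+00] F [-6.2  0.  16.2] T [0.26 1.26 0.02] 38.7
```

Request:
{"name": "drive_tool", "arguments": {
  "series": [
    {"linear":[0,0,-0.15],"spin":0,"claw":-1},
    {"linear":[0,0,-0.3],"spin":0,"claw":-1},
    {"linear":[0,0,-0.45],"spin":0,"claw":-1},
    {"linear":[0,0,-0.6],"spin":0,"claw":-1},
    {"linear":[0,0,-0.6],"spin":0,"claw":-1}
  ]
}}

```text
t: 15.2
tool_pos: [590.0, -331.0, 164.7]
eef_rot: [-3.141, 0.001, 1.374]
ft_force: [-3.9, 0.2, 8.1]
width: 38.7
gripper_force: 42.9
```

```bash
python3 rs.py
```

```text
15.2 [ 590.  -331.   164.7] mix [ 0. -0.] [-3.141e+00  1.000e-03  1.374e+00] F [-3.9  0.2  8.1] T [-0.    0.67  0.02] 38.7
15.25 [ 590.  -331.   164.6] mix [-0. -0.] [-3.141e+00  1.000e-03  1.374e+00] F [-3.5 -0.2  8.5] T [0.07 0.76 0.02] 39.2
```

Request:
{"name": "drive_tool", "arguments": {
  "series": [
    {"linear":[0,0,-0.15],"spin":0,"claw":-1},
    {"linear":[0,0,-0.3],"spin":0,"claw":-1},
    {"linear":[0,0,-0.4],"spin":0,"claw":-1},
    {"linear":[0,0,-0.4],"spin":0,"claw":-1},
    {"linear":[0,0,-0.4],"spin":0,"claw":-1}
  ]
}}

```text
t: 15.88
tool_pos: [590.0, -331.0, 168.1]
eef_rot: [-3.141, 0.001, 1.374]
ft_force: [-3.3, -0.3, 6.9]
width: 38.9
gripper_force: 42.8
```

```bash
python3 rs.py
```

```text
15.875 [ 590.  -331.   168.1] mix [0. 0.] [-3.141e+00  1.000e-03  1.374e+00] F [-3.3 -0.3  6.9] T [ 0.04  0.61 -0.02] 38.9
15.925 [ 590.  -331.   168.2] mix [0. 0.] [-3.141e+00  1.000e-03  1.374e+00] F [-2.7 -0.4  6.6] T [-0.04  0.68  0.03] 38.9
```

Request:
{"name": "drive_tool", "arguments": {
  "series": [
    {"linear":[0,0,-0.08],"spin":0,"claw":-1},
    {"linear":[0,0,-0.15],"spin":0,"claw":-1},
    {"linear":[0,0,-0.15],"spin":0,"claw":-1},
    {"linear":[0,0,-0.15],"spin":0,"claw":-1},
    {"linear":[0,0,-0.15],"spin":0,"claw":-1}
  ]
}}

```text
t: 16.55
tool_pos: [590.1, -330.6, 168.8]
eef_rot: [-3.14, 0.0, 1.374]
ft_force: [-4.5, -1.7, 2.4]
width: 38.7
gripper_force: 42.4
```

```bash
python3 rs.py
```

```text
16.55 [ 590.1 -330.6  168.8] mix [0.  0.4] [-3.14   0.     1.374] F [-4.5 -1.7  2.4] T [-0.21  0.89 -0.06] 38.7
16.6 [ 590.2 -330.6  168.9] mix [0.1 0.4] [-3.14   0.     1.374] F [-4.2 -0.9  3.8] T [-0.23  0.9  -0.04] 39.0
```

Request:
{"name": "drive_tool", "arguments": {
  "series": [
    {"linear":[0.04,-0.05,-0.05],"spin":0,"claw":-1},
    {"linear":[0.04,-0.08,-0.1],"spin":0,"claw":-1},
    {"linear":[0.04,-0.08,-0.1],"spin":0,"claw":-1},
    {"linear":[0.04,-0.08,-0.1],"spin":0,"claw":-1},
    {"linear":[0.04,-0.08,-0.1],"spin":0,"claw":-1}
  ]
}}

```text
t: 17.23
tool_pos: [590.1, -329.9, 169.7]
eef_rot: [-3.141, -0.0, 1.374]
ft_force: [-1.6, -2.3, -1.1]
width: 39.1
gripper_force: 42.0
```

```bash
python3 rs.py
```

```text
17.225 [ 590.1 -329.9  169.7] mix [-0.1  1.1] [-3.141 -0.     1.374] F [-1.6 -2.3 -1.1] T [-0.48  0.37 -0.09] 39.1
17.275 [ 590.1 -329.9  169.7] mix [-0.1  1.1] [-3.141 -0.     1.374] F [-1.8 -3.1 -1.9] T [-0.36  0.38 -0.07] 38.8
```

Seated: z force is back to baseline, with the base about 80 mm up. Releasing.

Request:
{"name": "drive_tool", "arguments": {
  "series": [
    {"linear":[0,0,0],"spin":0,"claw":0},
    {"linear":[0,0,0],"spin":0,"claw":0.3},
    {"linear":[0,0,0],"spin":0,"claw":0.5},
    {"linear":[0,0,0],"spin":0,"claw":0.5},
    {"linear":[0,0,0],"spin":0,"claw":0.5}
  ],
  "squeeze": 20
}}

```text
t: 17.9
tool_pos: [590.1, -329.8, 170.2]
eef_rot: [3.141, -0.0, 1.374]
ft_force: [-0.5, -0.2, 0.7]
width: 63.5
gripper_force: 0.0
```

Request:
{"name": "drive_tool", "arguments": {
  "series": [
    {"linear":[0,0,-2],"spin":0,"claw":0.5},
    {"linear":[0,0,-5],"spin":0,"claw":0.5},
    {"linear":[0,0,-8],"spin":0,"claw":0.5},
    {"linear":[5,-5,-9],"spin":0,"claw":-1},
    {"linear":[9,-9,-9],"spin":0,"claw":-1}
  ]
}}

```text
t: 18.52
tool_pos: [520.9, -225.9, 260.7]
eef_rot: [3.14, -0.0, 1.373]
ft_force: [0.1, -1.0, -0.2]
width: 28.3
gripper_force: 0.0
```

```bash
python3 rs.py
python3 - <<'E'
from h import *
import pickle
ctrl.snapshot('top')
cal=ctrl.calibration('wrist');a=ctrl.snapshot('wrist');save(a,'w5');pickle.dump(cal,open('cal5.pkl','wb'))
b=ctrl.snapshot('side')
save(np.hstack([cv2.resize(a[100:330,180:580],(400,230)),cv2.resize(b[200:315,320:520],(400,230))]),'w5c')
E
```

```text
18.525 [ 520.9 -225.9  260.7] mix [-88.4  89.5] [ 3.14  -0.     1.373] F [ 0.1 -1.  -0.2] T [ 0.02  0.02 -0.01] 28.3
18.575 [ 513.3 -217.   259.9] mix [-97.6  96.7] [-3.132 -0.008  1.376] F [-6.   5.1 -2.3] T [0.2  0.2  0.03] 20.6
```

View pics/w5c.png

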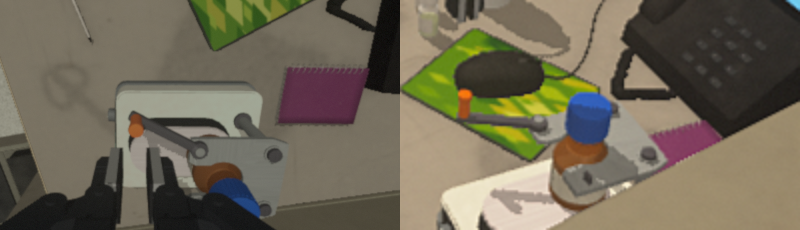

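The bottle stands upright in the opening; the pin is unmoved at about wrist pixel (315,230). Now I'll plan the keeper push.

```bash
cat > k.py <<'E'
from h import *
import sys
O=np.array([590.2,-330.]);Y=-.198
def kp(phi,off,r=73):
    f=np.radians(phi);m=np.array([np.cos(f),-np.sin(f)])
    q=np.array([-28,40])+r*np.array([-np.sin(f),-np.cos(f)])-off*m
    c,s=np.cos(Y),np.sin(Y)
    return O+[c*q[0]-s*q[1],s*q[0]+c*q[1]],np.arctan2(-m[1],-m[0])+Y
z=float(sys.argv[1])
for a in sys.argv[2:]:
    phi,off=map(float,a.split(','));p,y=kp(phi,off);print(phi,off,p.round(1),end=' ');go(p[0],p[1],z,y)
print(ctrl.read_state()['tool_pos'],ctrl.read_state()['width'])
E
python3 k.py 215 118,22
python3 - <<'E'
from h import *
import pickle
cal=pickle.load(open('cal5.pkl','rb'))
im=cv2.imread('pics/w5.png');m=cv2.inRange(cv2.cvtColor(im,cv2.COLOR_BGR2HSV),(5,170,120),(16,255,255));n,l,s,ce=cv2.connectedComponentsWithStats(m)
for k in range(1,n):
    if s[k,4]>25:
        for z in (165,179):
            d=atz(cal,*ce[k],z)[:2]-[590.2,-330];c,t=np.cos(-.198),np.sin(-.198);print(s[k],z,c*d[0]+t*d[1],-t*d[0]+c*d[1])
E
```

```text
118.0 22.0 [ 528.1 -222. ] lin cm [0.5  0.67 4.58] spin 28.1
[ 520.53621732 -225.59916589  260.83912814] 0.7505698406487754
[309 222  14  15 157] 165 -92.70506537489217 69.76568649800663
[309 222  14  15 157] 179 -92.72548736816101 75.99409347267353
```

Request:
{"name": "drive_tool", "arguments": {
  "series": [
    {"linear":[0.5,0.7,1],"spin":9,"claw":-1},
    {"linear":[0.5,0.7,2],"spin":18,"claw":-1},
    {"linear":[0.5,0.7,3.5],"spin":28,"claw":-1},
    {"linear":[0.5,0.7,4.5],"spin":28,"claw":-1},
    {"linear":[0.5,0.7,4.5],"spin":28,"claw":-1}
  ]
}}

```text
t: 19.35
tool_pos: [528.9, -223.4, 214.1]
eef_rot: [-3.14, 0.0, 0.887]
ft_force: [-0.6, 0.3, 0.1]
width: 0.1
gripper_force: 0.0
```

```bash
python3 k.py 158 118,22
```

```text
118.0 22.0 [ 528.1 -222. ] lin cm [ 0.06 -0.15  5.61] spin 0.2
[ 528.86979156 -223.42676081  214.07930198] 0.13560035728141343
```

Request:
{"name": "drive_tool", "arguments": {
  "series": [
    {"linear":[0.1,-0.15,1.5],"spin":0,"claw":-1},
    {"linear":[0.1,-0.15,3],"spin":0,"claw":-1},
    {"linear":[0.1,-0.15,4.5],"spin":0,"claw":-1},
    {"linear":[0.1,-0.15,5.6],"spin":0,"claw":-1},
    {"linear":[0.1,-0.15,5.6],"spin":0,"claw":-1}
  ]
}}

```text
t: 19.98
tool_pos: [527.6, -220.8, 157.9]
eef_rot: [-3.139, 0.0, 0.886]
ft_force: [-1.0, -0.2, -0.4]
width: 0.1
gripper_force: 0.0
```

```bash
python3 rs.py; python3 k.py 158 115,16.5 108,16.5 101,16.5 94,16.5 87,16.5
```

```text
19.975 [ 527.6 -220.8  157.9] mix [-82.7  95.8] [-3.139  0.     0.886] F [-1.  -0.2 -0.4] T [-0.01  0.01  0.02] 0.1
20.025 [ 528.2 -221.1  158.6] mix [-82.1  95.6] [-3.141  0.     0.886] F [0.6 0.5 0.2] T [ 0.01 -0.   -0.03] -0.1
115.0 16.5 [ 521.6 -228.7] lin cm [-1.   -0.03  0.06] spin -2.9
108.0 16.5 [ 515.1 -235.1] lin cm [-1.91 -0.13  0.06] spin -9.9
101.0 16.5 [ 509.4 -242.3] lin cm [-2.83 -0.12  0.06] spin -16.9
94.0 16.5 [ 504.6 -250. ] lin cm [-3.73  0.    0.06] spin -23.9
87.0 16.5 [ 500.8 -258.4] lin cm [-4.61  0.24  0.06] spin -30.9
[ 528.16770478 -221.1330838   158.63187594] -0.1216820170324564
```

Request:
{"name": "drive_tool", "arguments": {
  "series": [
    {"linear":[-1.0,0,0],"spin":-3,"claw":-1},
    {"linear":[-1.9,-0.1,0],"spin":-10,"claw":-1},
    {"linear":[-2.8,-0.1,0],"spin":-17,"claw":-1},
    {"linear":[-3.7,0,0],"spin":-24,"claw":-1},
    {"linear":[-4.6,0.2,0],"spin":-31,"claw":-1}
  ]
}}

```text
t: 20.65
tool_pos: [501.2, -258.2, 159.8]
eef_rot: [3.14, -0.0, 1.431]
ft_force: [0.9, 0.8, -0.3]
width: -0.2
gripper_force: 0.5
```

```bash
python3 rs.py; python3 k.py 158 80,16.5 73,16.5 66,16.5 59,16.5 52,16.5
```

```text
20.65 [ 501.2 -258.2  159.8] mix [-101.3   54. ] [ 3.14  -0.     1.431] F [ 0.9  0.8 -0.3] T [ 0.11 -0.09 -0.03] -0.2
20.7 [ 500.8 -259.4  159.8] mix [-101.5   52.8] [3.140e+00 1.000e-03 1.433e+00] F [-0.1  0.1  0.4] T [-0.   -0.04  0.07] -0.2
80.0 16.5 [ 498.  -267.1] lin cm [-0.8  -0.17  0.18] spin -6.6
73.0 16.5 [ 496.3 -276. ] lin cm [-1.71 -0.21  0.18] spin -13.6
66.0 16.5 [ 495.8 -285.2] lin cm [-2.62 -0.14  0.18] spin -20.6
59.0 16.5 [ 496.3 -294.3] lin cm [-3.52  0.04  0.18] spin -27.6
52.0 16.5 [ 498.  -303.3] lin cm [-4.38  0.33  0.18] spin -34.6
[ 500.7828734  -259.39972436  159.82586815] -0.22222574677632143
```

Request:
{"name": "drive_tool", "arguments": {
  "series": [
    {"linear":[-0.8,-0.2,0.1],"spin":-6.6,"claw":-1},
    {"linear":[-1.7,-0.2,0.1],"spin":-13.6,"claw":-1},
    {"linear":[-2.6,-0.1,0.1],"spin":-20.6,"claw":-1},
    {"linear":[-3.5,0,0.1],"spin":-27.6,"claw":-1},
    {"linear":[-4.4,0.3,0.1],"spin":-34.6,"claw":-1}
  ]
}}

```text
t: 21.32
tool_pos: [497.5, -302.0, 158.7]
eef_rot: [3.141, 0.0, 2.033]
ft_force: [-0.4, 1.1, 0.3]
width: -0.2
gripper_force: 0.5
```

```bash
python3 rs.py; python3 k.py 158 45,16.5 38,16.5 31,16.5 24,16.5 18,16.5;  python3 - <<'E'
from h import *
b=ctrl.snapshot('side');save(cv2.resize(b[200:330,300:470],(680,520)),'s3')
for n in('keeper','keeper_pin'):print(n,[(round(d['confidence'],2),np.round(d['extent'])) for d in ctrl.silhouettes('side',n)])
E
```

```text
21.325 [ 497.5 -302.   158.7] mix [-96.4  10.3] [3.141 0.    2.033] F [-0.4  1.1  0.3] T [ 0.19 -0.02  0.04] -0.2
21.375 [ 498.  -303.5  158.7] mix [-95.6   9. ] [3.141e+00 2.000e-03 2.035e+00] F [ 0.  -0.8 -0.3] T [0.02 0.   0.01] -0.1
45.0 16.5 [ 500.7 -312. ] lin cm [-0.88 -0.14  0.07] spin -7.1
38.0 16.5 [ 504.5 -320.3] lin cm [-1.8  -0.18  0.07] spin -14.1
31.0 16.5 [ 509.2 -328.1] lin cm [-2.71 -0.1   0.07] spin -21.1
24.0 16.5 [ 514.9 -335.3] lin cm [-3.6   0.09  0.07] spin -28.1
18.0 16.5 [ 520.5 -340.8] lin cm [-4.34  0.33  0.07] spin -34.1
[ 498.04659751 -303.46276137  158.65339447] -0.06197922712987827
keeper [(0.56, array([373., 255., 392., 287.]))]
keeper_pin [(0.78, array([371., 254., 392., 288.])), (0.25, array([338., 247., 455., 337.]))]
```

View pics/s3.png

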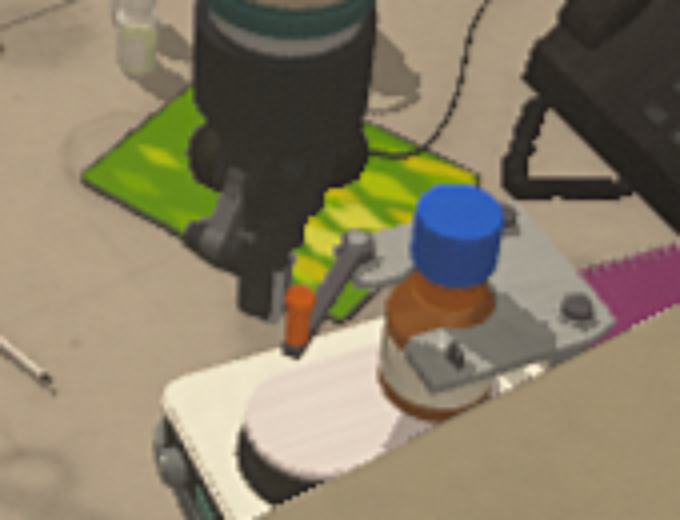

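The finger is behind the pin at (300,315) and the keeper is swinging; the bottle is undisturbed. Continuing.

Request:
{"name": "drive_tool", "arguments": {
  "series": [
    {"linear":[-0.9,-0.1,0.05],"spin":-7,"claw":-1},
    {"linear":[-1.8,-0.2,0.05],"spin":-14,"claw":-1},
    {"linear":[-2.7,-0.1,0.05],"spin":-21,"claw":-1},
    {"linear":[-3.6,0.1,0.05],"spin":-28,"claw":-1},
    {"linear":[-4.3,0.3,0.05],"spin":-34,"claw":-1}
  ]
}}

```text
t: 22.15
tool_pos: [518.9, -339.0, 157.7]
eef_rot: [-3.142, -0.001, 2.625]
ft_force: [-1.2, 0.4, 0.6]
width: -0.2
gripper_force: 0.4
```

```bash
python3 rs.py; python3 k.py 158 13,16.5 8,16.5 4,16.5 2,16.5 0,16.5
```

```text
22.15 [ 518.9 -339.   157.7] mix [-68.1 -21.7] [-3.142e+00 -1.000e-03  2.625e+00] F [-1.2  0.4  0.6] T [0.08 0.12 0.03] -0.2
22.2 [ 519.8 -339.7  157.7] mix [-67.1 -22.3] [-3.141e+00  1.000e-03  2.627e+00] F [ 0.2 -0.6  0.7] T [ 0.05  0.03 -0.02] 0.4
13.0 16.5 [ 525.5 -345. ] lin cm [-0.75 -0.18 -0.03] spin -5.1
8.0 16.5 [ 530.9 -348.7] lin cm [-1.4  -0.24 -0.03] spin -10.1
4.0 16.5 [ 535.4 -351.3] lin cm [-1.93 -0.24 -0.03] spin -14.1
2.0 16.5 [ 537.7 -352.5] lin cm [-2.19 -0.23 -0.03] spin -16.1
0.0 16.5 [ 540.1 -353.6] lin cm [-2.45 -0.21 -0.03] spin -18.1
[ 519.82286147 -339.70734143  157.71299485] 0.3914391691528441
```

Request:
{"name": "drive_tool", "arguments": {
  "series": [
    {"linear":[-0.7,-0.2,0],"spin":-5,"claw":-1},
    {"linear":[-1.3,-0.2,0],"spin":-10,"claw":-1},
    {"linear":[-1.7,-0.2,0],"spin":-14,"claw":-1},
    {"linear":[-2.1,-0.2,0],"spin":-18,"claw":-1},
    {"linear":[-2.3,-0.2,0],"spin":-18,"claw":-1}
  ]
}}

```text
t: 22.82
tool_pos: [538.0, -351.9, 157.6]
eef_rot: [3.141, -0.0, 2.935]
ft_force: [-0.5, 1.3, -0.1]
width: 0.0
gripper_force: 0.3
```

Request:
{"name": "drive_tool", "arguments": {
  "series": [
    {"linear":[-0.1,0,0],"spin":0,"claw":-1},
    {"linear":[-0.2,0,0],"spin":0,"claw":-1},
    {"linear":[-0.2,0,0],"spin":0,"claw":-1},
    {"linear":[-0.2,0,0],"spin":0,"claw":-1},
    {"linear":[-0.2,0,0],"spin":0,"claw":-1}
  ]
}}

```text
t: 23.45
tool_pos: [538.4, -352.0, 157.5]
eef_rot: [3.141, -0.004, 2.937]
ft_force: [-5.0, 1.6, 2.2]
width: 0.3
gripper_force: 2.6
```

```bash
python3 rs.py
```

```text
23.45 [ 538.4 -352.   157.5] mix [-46.5 -30.7] [ 3.141 -0.004  2.937] F [-5.   1.6  2.2] T [0.25 0.78 0.04] 0.3
23.5 [ 538.4 -352.   157.5] mix [-46.5 -30.7] [ 3.141 -0.004  2.937] F [-4.8  0.7  3.1] T [ 0.19  0.76 -0.  ] 0.1
```

Request:
{"name": "drive_tool", "arguments": {
  "series": [
    {"linear":[-0.1,0,0],"spin":0,"claw":-1},
    {"linear":[-0.2,0,0],"spin":0,"claw":-1},
    {"linear":[-0.2,0,0],"spin":0,"claw":-1},
    {"linear":[-0.2,0,0],"spin":0,"claw":-1},
    {"linear":[-0.2,0,0],"spin":0,"claw":-1}
  ]
}}

```text
t: 24.12
tool_pos: [538.5, -352.0, 157.5]
eef_rot: [3.141, -0.007, 2.937]
ft_force: [-8.6, 2.0, 4.4]
width: 0.2
gripper_force: 4.5
```

Firmly on the stop. Back off and up, then check.

Request:
{"name": "drive_tool", "arguments": {
  "series": [
    {"linear":[1,0,0],"spin":0,"claw":-1},
    {"linear":[3,0,0],"spin":0,"claw":-1},
    {"linear":[4,0,-5],"spin":0,"claw":-1},
    {"linear":[7,0,-10],"spin":0,"claw":-1},
    {"linear":[12,0,-13],"spin":0,"claw":-1}
  ]
}}

```text
t: 24.75
tool_pos: [425.7, -330.1, 290.2]
eef_rot: [-3.139, 0.006, 2.938]
ft_force: [-0.1, -0.6, 0.4]
width: -0.1
gripper_force: 0.0
```

Run:
```python
from h import *
for _ in range(4): b=ctrl.snapshot('side')
t=ctrl.snapshot('top')
save(np.hstack([cv2.resize(b[210:310,330:430],(400,400),interpolation=cv2.INTER_CUBIC),cv2.resize(t[145:235,380:470],(400,400),interpolation=cv2.INTER_CUBIC)]),'fin')
for c in('side','top'):print([(round(d['confidence'],2),np.round(d['extent'])) for d in ctrl.silhouettes(c,'bottle')],[(round(d['confidence'],2),np.round(d['extent'])) for d in ctrl.silhouettes(c,'vial_a')])
for c,m in(('top',t),('side',b)):
  cal=ctrl.calibration(c);mk=cv2.inRange(cv2.cvtColor(m,cv2.COLOR_RGB2HSV),(5,170,120),(16,255,255));n,l,s,ce=cv2.connectedComponentsWithStats(mk)
  for k in range(1,n):
    if s[k,4]>6 and ce[k][0]>320:
      d=atz(cal,*ce[k],170)[:2]-[590.2,-330];C,S=np.cos(-.198),np.sin(-.198);print(c,s[k],'pin mix',C*d[0]+S*d[1],-S*d[0]+C*d[1])
```

```text
[(0.75, array([224., 206., 249., 256.])), (0.56, array([395., 245., 423., 304.])), (0.34, array([359., 287., 405., 323.]))] [(0.27, array([360., 287., 407., 323.]))]
[(0.67, array([290., 239., 306., 254.])), (0.56, array([426., 166., 447., 190.]))] [(0.67, array([287., 146., 300., 160.])), (0.45, array([302., 154., 315., 170.])), (0.29, array([393., 151., 455., 230.]))]
top [444 185   5   5  16] pin mix -28.26752897230205 -35.53425100661152
side [400 268  21  20 162] pin mix -26.647524824320605 -30.75730820504978
```

View pics/fin.png

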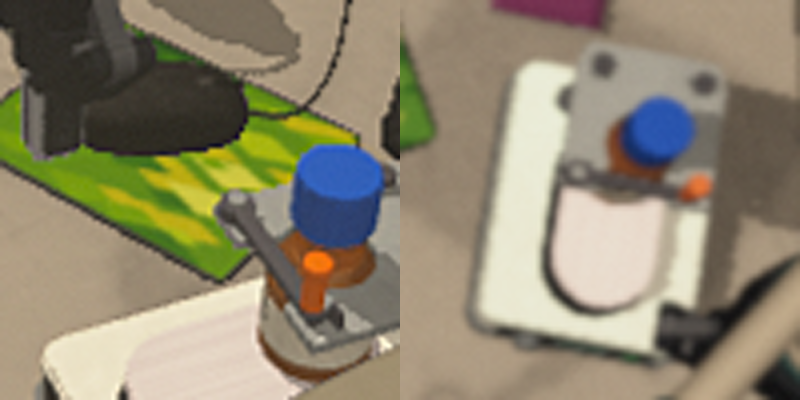

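The keeper lies shut across the slot, with its pin at mixer (-28,-33). The bottle is seated upright and the robot is clear.

```bash
python3 -c "
from h import *
print(ctrl.hand_in())"
```

```text
the job is handed in; nothing more can be done
None
```

The blue-capped bottle is seated in the yoke with the keeper shut on its stop, and the job was handed in at about 25 s of the 67 s allowed; the verdict was not shown.

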